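Start the microcentrifuge run

ROBOT

A 6-joint arm with a two-finger parallel gripper is mounted at the origin on the work surface. World frame = base frame: x ahead of the robot, y to its left, z up, the work surface at z = 0. Lengths are in mm, angles in degrees, forces in N, time in s.
With the tool pointing down it reaches from about 350 to 850 mm from the base axis. Payload 8.1 kg.
Tool frame: the origin (TCP) lies midway between the tips of the shut fingers; the grasp point (between the pads) lies 19 mm behind it; z points along the fingers, y is the line along which they close (so a half turn about z gives the same grasp; the last joint's range is limited). The gripper opens to 85 mm and grips with 20 to 120 N. Pads are 22 mm wide; open, the fingers measure 114 mm over their backs; the gripper's body (76 mm by 85 mm) begins 54 mm behind the grasp point. The pads swing forward as they close: fully open they stand 13 mm farther back than shut.
Start: joints at [62.2, 7.471, 85.268, -0, 87.261, -4.893], TCP at [233.52, 552.697, 231.292] pointing down, gripper open.
Joint ranges: [-169.43, 169.43], [-51.17, 129.36], [1.28, 143.12], [-76.62, 256.62], [0, 156.53], [-152.29, 152.29]. Speed limits (degrees/s): [136.94, 136.94, 159.86, 180, 180, 180].

INTERFACE

Orientations are given as [roll, pitch, yaw] about the fixed x, y, z axes, in that order (R = Rz(yaw) Ry(pitch) Rx(roll)).
In Python, from bench import r gives the robot as it stands. The module is installed in compiled form; this text tells all that it offers.
- The arm moves only by the tool jog_arm, never from a script. Its argument "rows" is a list of rows, each a list of 2 entries, a list of its own where there are three numbers: the shift along the tool's x, y, z in mm, then the turn, a rotation vector about the tool's x, y, z in rad. A call has 1 to 10 rows; each row is the pose to reach, as a shift and turn from the pose commanded when the call began, along the tool's axes at that moment; what a row does not reach only later rows make up. A row lasts 1/10 s, in which the tool goes at most 50 mm and 8.59 degrees, less where a joint would pass 70% of its speed; a pose out of reach is approached as far as the arm can. A call with a gripper value outside its range is refused whole. "grip" is the finger opening in mm, from 0 to 85.4, set as the call begins (left out, the last holds). The fingers move at their own pace and stop on an object; "force" is the grip in N (left out, the last holds). Time passes only in rows, so rows that repeat a pose let the fingers close. It gives the time, the measured TCP pose, the force, the opening and the grip force at its end, in the units of the state.
- r.sense(): the state, without advancing time (a new reading comes with each control period).
- r.snapshot(name): name is "side" or "top" or "wrist"; returns (picture, depth): 400x640x3 uint8, blue, green, red; 400x640 float32, mm along the optical axis (not along the pixel's ray), 0 where there is no reading.
- r.camera_params(name): a dict with "fx", "fy", "cx", "cy" (pixels), "dist_coeffs" ([k1, k2, p1, p2, k3] as OpenCV has them; the pictures are not rectified), "pose" (4x4, takes a point from camera to world coordinates); the wrist camera has in their place "tool_from_camera" (4x4, takes a point from camera to tool coordinates, whose origin is the TCP and whose axes are the flange's). Camera axes: x right, y down, z forward; pixel columns grow to the right and rows downward; lengths in mm; the calibration is good to about 2 mm. A picture is of the moment at which its call begins: read the wrist's pose just before it. camera_params takes no time and is no camera call.
- r.hand_in(): hands the job in; it is judged then, once.
The state is a dict: "time": time; "joint_pos": joint angles; "qd": joint speeds; "joint_efforts": joint torques, N m; "tool_pos": TCP position; "tcp_rot": TCP orientation; "ft_force": force on the tool from outside, world axes, zero at the start; "wrist_torque": the same for the moment, N m; "finger_gap": finger opening in mm; "grip_force": force on a finger pad.
Only numpy, scipy, OpenCV 4.12 (cv2) and the standard library are available. Lean on these libraries where they do the work, as an engineer would, in place of code of your own. Each camera call takes 0.05 s, during which the arm holds its last target. There are 200 camera calls.

TASK

The loaded microcentrifuge is standing open and switched off: start it with closed fingertips, gripping and forcing nothing. First press the power rocker at the left of its front panel over to on, next push the lid down, without slamming it, until it is fully shut, and only then press the big round start key fully in and let it go. Leave the three small square keys alone, do not swing the lid further open, and leave the flask, the tube rack and the bottle where they stand.

Things in the scene. Friction and masses are not known exactly. Their poses are not given: they have to be found in the camera images.
- centrifuge: Benchtop microcentrifuge, fixed: pale housing, blue base, x -150 to +135 mm, y +-110 mm, deck 125 mm high. Origin on the bench; x from its front to its hinge side, y to the left seen from its front, z up. Front 90 mm: panel sloping up to the back at 0.35 rad, 82 to 115 mm high; on it, left to right: black rocker (y +75 mm), display with three small square keys below it, round key (y -74 mm).
- rocker_on_end (a point): Point on top of the power rocker near its 'on' end: the end farther up the slope, towards the lid. It stands proud while off and is the end to press. Axes: x towards that end, z out of the rocker. Black rocker, 31 mm long up the slope, 21 mm wide, pivot at its middle, 12.5 mm from here; pressed over, this end moves in about 4 mm and stays about 8 mm above the panel.
- power_rocker (a joint): Rocker angle, rad: 0 off, 0.32 fully on. It stays where it is left; about 2 to 4 N at the end move it.
- lid_front (a point): Point on the middle of the lid's outer (upper) face, 165 mm from the hinge line, 16 mm from the front edge. Axes: z out of the outer face, x towards the hinge.
- lid (a joint): Angle, rad: 0 shut, 1.4 fully open; starts 0.75 to 1.1. Pale lid 204 mm wide with a dark round window, front edge 181 mm from the hinge (its middle lip 192). Hinge line: along the centrifuge's y through x 125, z 125 mm; outer face 18 mm above it (143 mm above the bench when shut). Stiff hinge: stays where left, no catch; 1 to 6 N at the front push it down; shut, it meets a hard stop.
- start_key_top (a point): Centre of the top of the start key: the only round key, grey, 28 mm across, 8 mm proud of the panel, at the right of the panel. z points out of the panel along the key's travel.
- start_key (a joint): How far the start key is pressed, m: 0 released, 0.004 fully in. Spring return; 1.5 N to start it, 5 N fully in.
- set_key_left (a joint): Left one of the three small grey square keys (13 mm, 4 mm proud, in a row in front of the display, 26 mm apart; body-frame x -129 mm, y +26, 0, -26 mm): m pressed, 0 to 0.0025. Not to be pressed.
- set_key_mid (a joint): Middle small square key, m pressed. Not to be pressed.
- set_key_right (a joint): Right small square key, m pressed; its middle is 48 mm from that of the start key. Not to be pressed.
- flask: Loose clear cell-culture flask lying flat at the centrifuge's right side, 115 x 80 x 34 mm with a green screw cap reaching to +94 mm in its x; origin at the centre of its underside. Bystander.
- tube_rack: Loose white microtube rack with four tubes, 100 x 60 x 40 mm, at the centrifuge's left side; origin at the centre of its underside. Bystander.
- reagent_bottle: Loose round reagent jar, 58 mm across, 115 mm high, at the centrifuge's left side; origin at the centre of its underside. Bystander.

How it is judged (in metres and radians):
On the way, in this order (a step that is already met when the one before it is completed fails the run):
1. the power rocker is pressed over to on (value of joint power_rocker above 0.25 rad), for 0.2 s.
2. the lid is pushed fully shut (value of joint lid below 0.035 rad), for 0.2 s.
3. the start key is pressed in (value of joint start_key above 0.0028 m), for 0.05 s.
At the end, for the whole second after the job is handed in: The rocker is on (over 0.25 of 0.32 rad), the lid shut (under 0.035 rad, 6 mm at its front edge), the start key has been pressed at least 2.8 of its 4 mm and has sprung back (under 1 mm), and the flask, rack and bottle are within 30 mm of where they stood (value of joint power_rocker above 0.25 rad and value of joint lid below 0.035 rad and value of joint start_key below 0.001 m and distance of each of flask, tube_rack, reagent_bottle from where it was at the start of the episode below 0.03 m); the robot touches nothing.
It fails at once if start was pressed before the power was on and the lid shut (value of joint start_key above 0.002 m and (value of joint lid above 0.06 rad or value of joint power_rocker below 0.2 rad)).
It fails at once if a small square key was pressed (value of joint any of set_key_left, set_key_mid, set_key_right above 0.0015 m).
It fails at once if the lid was slammed (faster than 4 rad/s) or swung further open (past 1.25 rad) (velocity of joint lid below -4 rad/s or value of joint lid above 1.25 rad).
It fails at once if a bystander was moved, tipped, lifted or gripped (distance of any of flask, tube_rack, reagent_bottle from where it was at the start of the episode above 0.03 m or angle between any of flask, tube_rack, reagent_bottle's own z axis and vertical above 0.4 rad or contact force between the fingers and flask above 25 N or contact force between the fingers and tube_rack above 25 N or contact force between the fingers and reagent_bottle above 25 N).
It fails at once if the centrifuge was gripped or forced hard by the fingers (over 100 N) (contact force between the fingers and centrifuge above 100 N).
It also fails if it takes over 53 s, if anything falls off the work surface, if the arm or the gripper's body presses on something with over 40 N, if the wrist force passes 120 N, or if a joint passes its speed limit or range.

## Working session

There is one attempt and no reset: what is moved stays moved. The work goes in short steps, Python scripts to look and compute and a tool call to move; the robot and the scene stay as the last step left them, time stands still between calls to the robot, and variables do not carry over. Pictures are saved under pics/ and viewed, at most 10 in all, crops included, and the job is handed in when it is done.

Besides the shell and the picture viewer there is one more tool, called after "Call:" as name(argument=value, ...) on one line, values as JSON. jog_arm: Moves the arm, as the interface text tells. Its arguments: {"type":"object","properties":{"rows":{"type":"array"},"grip":{"type":"number"},"force":{"type":"number"}},"required":["rows"]}

```bash
mkdir -p pics; cat > h.py <<'E'
import numpy as np, cv2
from bench import r
from scipy.spatial.transform import Rotation as R
def snap(n,save=None):
    s=r.sense(); im,d=r.snapshot(n)
    if save: cv2.imwrite('pics/'+save,im); np.save('pics/'+save+'.npy',d)
    return s,im,d
def T(n,s=None):
    p=r.camera_params(n)
    if n!='wrist': return p,np.array(p['pose'])
    M=np.eye(4); M[:3,:3]=R.from_euler('xyz',s['tcp_rot'],degrees=True).as_matrix(); M[:3,3]=s['tool_pos']
    return p,M@np.array(p['tool_from_camera'])
def pts(n,uv,z,s=None):
    p,M=T(n,s); K=np.array([[p['fx'],0,p['cx']],[0,p['fy'],p['cy']],[0,0,1.]])
    u=cv2.undistortPoints(np.array(uv,float).reshape(-1,1,2),K,np.array(p['dist_coeffs'],float)).reshape(-1,2)
    z=np.array(z,float).reshape(-1,1)
    return np.c_[u*z,z]@M[:3,:3].T+M[:3,3]
E
python3 - <<'E'
from h import *
for n in('top','side'):
    s,im,d=snap(n,n+'0.png')
print(s)
E
```

```text
{'time': 0.05, 'joint_pos': array([ 6.22013613e+01,  7.51470202e+00,  8.53284514e+01,  2.23935832e-04,
        8.72609921e+01, -4.89464709e+00]), 'qd': array([-0.0227    ,  0.02268433,  0.08330064, -0.10266173, -0.09296153,
       -0.01898697]), 'joint_efforts': array([ 1.14741433e-03, -5.71373534e+01, -5.02337658e+01, -2.18960249e-04,
        9.07908630e-03,  4.90181992e-05]), 'tool_pos': array([233.25444747, 552.22006688, 230.256591  ]), 'tcp_rot': array([-1.79896253e+02, -9.10893627e-03,  1.57095989e+02]), 'ft_force': array([-0.07373678, -0.52967848,  0.47691337]), 'wrist_torque': array([0.03129081, 0.05431307, 0.01335137]), 'grip_force': 0.0, 'finger_gap': 85.67112188647863}
```

View pics/top0.png

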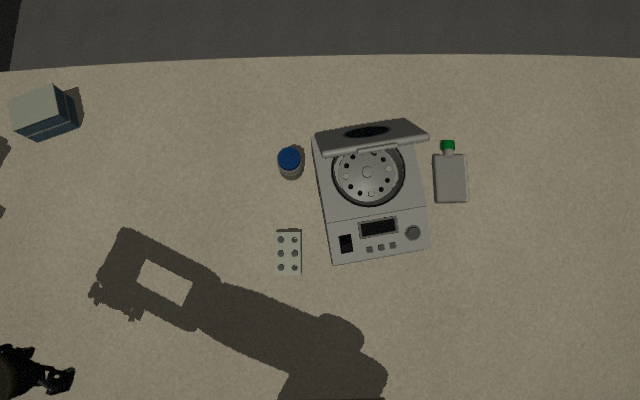

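View pics/side0.png

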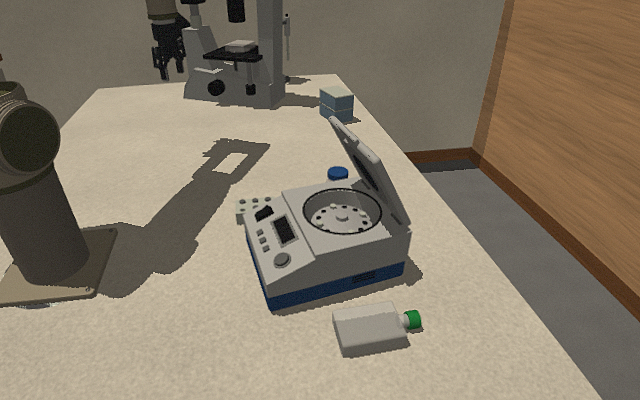

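The top view shows the rocker at (345,243), the round key at (412,232), the square keys at (369,249), (381,247) and (392,245), and the lid's front edge running from (323,152) to (428,136). In the side view the lid stands open at about 60°.

```bash
python3 - <<'E'
from h import *
d=np.load('pics/top0.png.npy')
print(T('top')[1].round(3))
L={'rock':(345,243),'start':(412.5,232.5),'kl':(369.5,249.5),'km':(381,247.5),'kr':(392.5,245),'pbL':(329,224),'pbR':(423,209),'lidL':(324,151),'lidM':(378,146),'lidR':(426,138),'window':(367,131),'lidtopL':(320,136),'lidtopR':(402,122)}
for k,(u,v) in L.items():
    z=np.median(d[int(v)-1:int(v)+2,int(u)-1:int(u)+2]); print(k,z,pts('top',[(u,v)],[z])[0].round(1))
# fit yaw/pos: model points, small features
m=np.array([[-129,26],[-129,0],[-129,-26]])
E
```

```text
[[-1.700000e-02 -9.880000e-01  1.560000e-01  3.948460e+02]
 [-1.000000e+00  1.900000e-02  1.600000e-02  3.954700e+01]
 [-1.800000e-02 -1.560000e-01 -9.880000e-01  1.119041e+03]
 [ 0.000000e+00  0.000000e+00  0.000000e+00  1.000000e+00]]
rock 1009.3993 [463.2 -19.3 106.8]
start 1011.9778 [ 483.  -166.9  105. ]
kl 1018.27625 [448.8 -73.1  94.7]
km 1018.90265 [452.6 -98.4  94.3]
kr 1018.5602 [ 457.5 -123.7   95. ]
pbL 1006.7997 [504.   14.5 116.5]
pbR 1010.40936 [ 532.9 -190.5  114.1]
lidL 854.6853 [619.3  24.8 288.9]
lidM 845.206 [624.4 -73.1 297.8]
lidR 855.6503 [ 640.9 -163.9  288.4]
window 937.2483 [679.5 -63.9 213.5]
lidtopL 966.9041 [679.7  30.5 184.9]
lidtopR 973.3257 [ 708.4 -141.9  180.3]
```

```bash
cat >> h.py <<'E'
O=np.array([580.3,-80.4,0]); YAW=8.
try: 
    import json; c=json.load(open('c.json')); O=np.array(c[:2]+[0.]); YAW=c[2]
except Exception: pass
B=R.from_euler('z',YAW,degrees=True)
def w(b): return B.apply(b)+O
def ori(tilt): # tilt rad: tool z = body (sin t,0,-cos t); tool y = body y
    z=[np.sin(tilt),0,-np.cos(tilt)]; y=[0,1,0]; return B*R.from_matrix(np.c_[np.cross(y,z),y,z])
def rel(P,Q,s=None):
    s=s or r.sense(); C=R.from_euler('xyz',s['tcp_rot'],degrees=True)
    print('shift',C.inv().apply(P-s['tool_pos']).round(1),'turn',(C.inv()*Q).as_rotvec().round(3))
def panel(x,y,h): # body point at panel x, h above along normal
    return np.array([x-h*np.sin(.35),y,82+(x+150)*np.tan(.35)+h*np.cos(.35)])
E
python3 - <<'E'
from h import *
rel(w(panel(-90,75,80)),ori(.35)); print(w(panel(-90,75,80)))
E
```

```text
shift [-426.6 -443.6   51.9] turn [-0.096 -0.342 -0.534]
[453.57303128 -22.47324602 179.05152672]
```

Call:
jog_arm(rows=[[[-427,-444,52],[-0.096,-0.342,-0.534]],[[-427,-444,52],[-0.096,-0.342,-0.534]],[[-427,-444,52],[-0.096,-0.342,-0.534]],[[-427,-444,52],[-0.096,-0.342,-0.534]],[[-427,-444,52],[-0.096,-0.342,-0.534]],[[-427,-444,52],[-0.096,-0.342,-0.534]],[[-427,-444,52],[-0.096,-0.342,-0.534]],[[-427,-444,52],[-0.096,-0.342,-0.534]],[[-427,-444,52],[-0.096,-0.342,-0.534]],[[-427,-444,52],[-0.096,-0.342,-0.534]]], grip=0)

```text
time: 1.1
tool_pos: [411.7, 86.7, 189.3]
tcp_rot: [179.9, 20.2, -172.0]
ft_force: [0.8, 0.4, 0.2]
finger_gap: -0.3
grip_force: 0.0
```

```bash
python3 - <<'E'
from h import *
rel(w(panel(-90,75,80)),ori(.35)); print(r.sense()['tool_pos'],r.sense()['tcp_rot'])
E
```

```text
shift [ -21.  -114.    18.5] turn [0.002 0.003 0.001]
[411.72013097  86.7334038  189.30429429] [ 179.92336417   20.20745096 -171.96898408]
```

Call:
jog_arm(rows=[[[-21,-114,18],[0,0,0]],[[-21,-114,18],[0,0,0]],[[-21,-114,18],[0,0,0]],[[-21,-114,18],[0,0,0]],[[-21,-114,18],[0,0,0]],[[-21,-114,18],[0,0,0]]])

```text
time: 1.7
tool_pos: [452.8, -19.6, 179.3]
tcp_rot: [179.9, 20.1, -171.9]
ft_force: [-0.4, -0.0, 0.0]
finger_gap: 0.2
grip_force: 0.0
```

```bash
python3 - <<'E'
from h import *
s,im,d=snap('wrist','w1.png'); print(s['tool_pos'],s['tcp_rot'],s['ft_force'])
import json; json.dump([list(s['tool_pos']),list(s['tcp_rot'])],open('w1.json','w'))
E
```

```text
[452.76097302 -19.64486379 179.3241371 ] [ 179.89572793   20.08828044 -171.932976  ] [-0.37764989 -0.01474812  0.01212564]
```

View pics/w1.png

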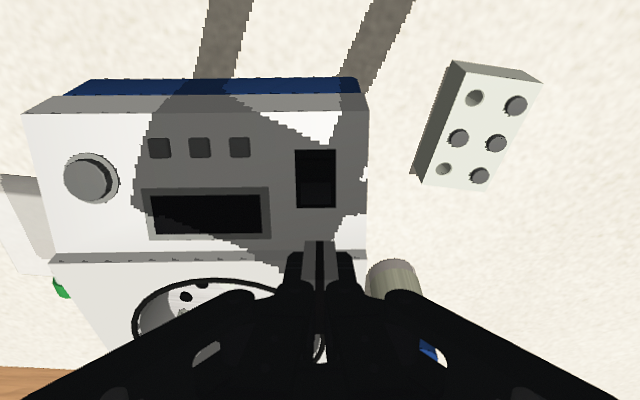

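The wrist view shows the rocker at columns 296–336 and rows 149–208, with the raised on-end at the lower edge near (316,200). The start key top is at (86,178), the small keys are at (159,148), (200,148) and (240,147), and the panel's back edge runs from (50,258) to (366,247).

```bash
python3 - <<'E'
from h import *
import json
a,b=json.load(open('w1.json')); s=dict(tool_pos=np.array(a),tcp_rot=b)
d=np.load('pics/w1.png.npy')
L={'on':(316,203),'mid':(316,178),'off':(316,153),'rl':(333,178),'rr':(298,178),'start':(86,178),'kl':(240,147),'km':(200,148),'kr':(159,148),'panel':(280,165),'panel2':(140,200)}
W={}
for k,(u,v) in L.items():
    z=np.median(d[v-1:v+2,u-1:u+2]); W[k]=p=pts('wrist',[(u,v)],[z],s)[0]; print(k,round(float(z)),p.round(1),B.inv().apply(p-O).round(1))
m=np.array([[-129,26],[-129,0],[-129,-26]]);q=np.array([W[k][:2] for k in('kl','km','kr')])
v=q[0]-q[2]; print('yaw keys',np.degrees(np.arctan2(-v[0],v[1])), 'rocker-start',np.degrees(np.arctan2(-(W['mid']-W['start'])[0],(W['mid']-W['start'])[1])))
E
```

```text
on 221 [471.  -19.5 113.6] [-99.7  75.5 113.6]
mid 221 [458.  -21.3 104.1] [-112.9   75.5  104.1]
off 224 [446.5 -22.9  91.9] [-124.5   75.5   91.9]
rl 228 [460.2  -9.6  98.3] [-109.    86.9   98.3]
rr 227 [463.3 -32.8  98.5] [-109.2   63.5   98.5]
start 222 [ 479.3 -167.9  103.2] [-112.2  -72.5  103.2]
kl 219 [448.2 -72.   93.5] [-129.7   26.7   93.5]
km 219 [452.4 -97.3  93.7] [-129.     1.    93.7]
kr 220 [ 456.4 -123.4   93.2] [-128.7  -25.3   93.2]
panel 227 [457.7 -45.6  94. ] [-116.6   51.5   94. ]
panel2 234 [ 493.9 -137.6  102. ] [-93.5 -44.7 102. ]
yaw keys 9.109749156451647 rocker-start 8.274849811689236
```

```bash
echo '[580.3,-81.2,8.4]'>c.json; python3 - <<'E'
from h import *
for x,y,h in((-96,75,16),(-96,75,8),):
    rel(w(panel(x,y,h)),ori(.35))
E
```

```text
shift [ 6.9 -4.8 64.2] turn [-0.     0.001 -0.005]
shift [ 6.9 -4.8 72.2] turn [-0.     0.001 -0.005]
```

Call:
jog_arm(rows=[[[7,-4,30],[0,0,-0.005]],[[7,-4,50],[0,0,-0.005]],[[7,-4,60],[0,0,-0.005]],[[7,-4,64],[0,0,-0.005]],[[7,-4,66],[0,0,-0.005]],[[7,-4,68],[0,0,-0.005]],[[7,-4,70],[0,0,-0.005]],[[7,-4,70],[0,0,-0.005]]])

```text
time: 2.55
tool_pos: [471.5, -22.3, 112.1]
tcp_rot: [-180.0, 20.2, -171.7]
ft_force: [0.4, 0.8, 1.1]
finger_gap: 0.2
grip_force: 0.4
```

Call:
jog_arm(rows=[[[0,0,1],[0,0,0]],[[0,0,2],[0,0,0]],[[0,0,3],[0,0,0]],[[0,0,3],[0,0,0]],[[0,0,3],[0,0,0]]])

```text
time: 3.05
tool_pos: [472.2, -22.2, 108.8]
tcp_rot: [-180.0, 20.1, -171.7]
ft_force: [-0.7, 0.3, 2.5]
finger_gap: -0.2
grip_force: 1.7
```

```bash
python3 - <<'E'
from h import *
s,im,d=snap('wrist','w2.png'); print(s['tool_pos'],s['ft_force'])
cv2.imwrite('pics/w2c.png',cv2.resize(im[60:320,160:520],None,fx=2,fy=2))
E
```

```text
[472.233378   -22.1962264  108.82425522] [-0.69452476  0.33083094  2.45727652]
```

View pics/w2c.png

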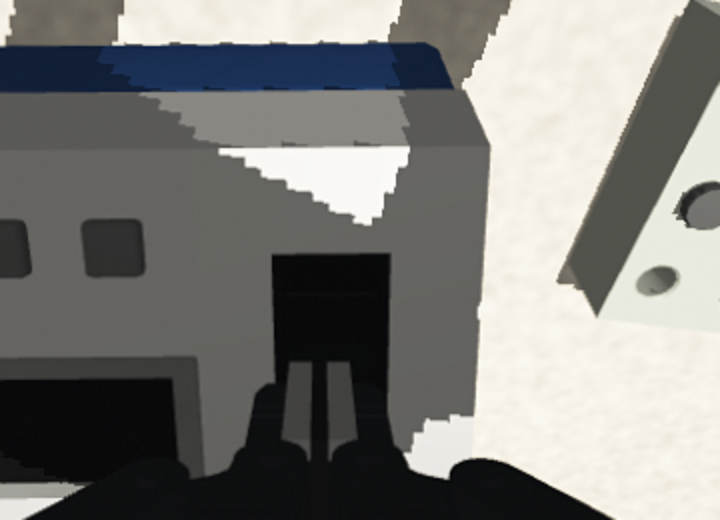

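The fingertips rest on the rocker's on-end with about 2.5 N of force, and no other part is being touched. I'll press on.

Call:
jog_arm(rows=[[[0,0,1],[0,0,0]],[[0,0,2],[0,0,0]],[[0,0,3],[0,0,0]],[[0,0,3],[0,0,0]],[[0,0,3],[0,0,0]]])

```text
time: 3.6
tool_pos: [472.8, -22.2, 108.2]
tcp_rot: [-179.9, 20.0, -171.6]
ft_force: [-33.4, -0.4, 39.1]
finger_gap: -0.2
grip_force: 24.0
```

Call:
jog_arm(rows=[[[0,0,-3],[0,0,0]],[[0,0,-15],[0,0,0]],[[0,0,-40],[0,0,0]],[[0,0,-72],[0,0,0]],[[0,0,-72],[0,0,0]],[[0,0,-72],[0,0,0]]])

```text
time: 4.2
tool_pos: [448.7, -25.7, 173.8]
tcp_rot: [-179.9, 20.2, -171.7]
ft_force: [-0.4, -0.6, -0.5]
finger_gap: -0.1
grip_force: 0.0
```

```bash
python3 - <<'E'
from h import *
s,im,d=snap('wrist','w3.png'); print(s['tool_pos'],s['ft_force'])
cv2.imwrite('pics/w3c.png',cv2.resize(np.minimum(im[120:240,250:400].astype(float)*2.5,255).astype('uint8'),None,fx=5,fy=5,interpolation=cv2.INTER_CUBIC))
for v in range(150,212,5):
    z=np.median(d[v-1:v+2,310:320]); p=pts('wrist',[(315,v)],[z],s)[0]; b=B.inv().apply(p-O); print(v,b.round(1),'h',round(((b[2]-82-(b[0]+150)*np.tan(.35))*np.cos(.35)),1))
E
```

```text
[448.7133726  -25.70880147 173.75779152] [-0.35218057 -0.61155406 -0.52641562]
150 [-132.    70.9   88.4] h -0.2
155 [-128.9   70.9   89.5] h -0.2
160 [-126.4   70.9   91.7] h 1.0
165 [-125.6   70.9   96.5] h 5.3
170 [-125.5   71.   102.4] h 10.8
175 [-123.    71.   104.2] h 11.6
180 [-119.2   70.9  104.1] h 10.2
185 [-115.5   70.9  104.3] h 9.1
190 [-111.3   70.9  103.9] h 7.3
195 [-108.2   70.8  105.1] h 7.4
200 [-105.1   70.8  106.5] h 7.6
205 [-102.1   70.8  107.9] h 8.0
210 [-98.8  70.8 109. ] h 7.9
```

View pics/w3c.png

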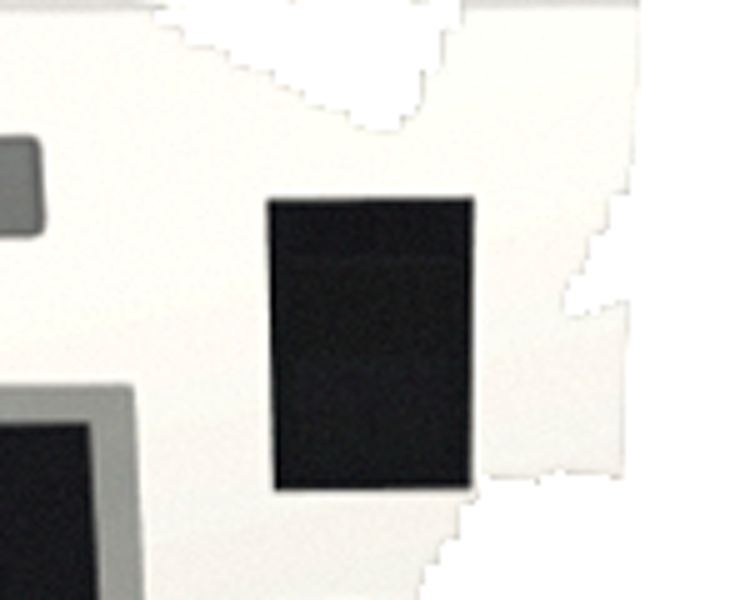

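The rocker is now on: its front end stands 11.7 mm proud and the on-end sits at 8 mm. Next I'll measure the lid angle from the depth data.

```bash
python3 - <<'E'
from h import *
for n in('top','side'):
    d=np.load(f'pics/{n}0.png.npy'); v,u=np.mgrid[0:400,0:640]; k=d>0
    P=pts(n,np.c_[u[k],v[k]],d[k]); b=B.inv().apply(P-O)
    m=(b[:,0]>20)&(b[:,0]<150)&(abs(b[:,1])<100)&(b[:,2]>150)&(b[:,2]<340); b=b[m]
    x=b[:,0]-125; z=b[:,2]-125; print(n,m.sum())
    for y0 in(-95,-60,0,60,95):
        q=abs(b[:,1]-y0)<12
        if q.sum()<10: continue
        i=np.argmax(z[q]); rr=np.hypot(x[q],z[q]); th=np.arctan2(z[q],-x[q])
        print(y0,q.sum(),'top pt',x[q][i].round(1),z[q][i].round(1),'r',rr.max().round(1),'fit slope ang',np.arctan2(*np.polyfit(z[q],x[q],1)[:1],1).round(3),'th range',np.percentile(th,[5,50,95]).round(3))
        for lo in range(60,190,20):
            t=(rr>lo)&(rr<lo+20)
            if t.sum()>2: print('   r',lo,np.percentile(th[t],[5,50,95]).round(3))
E
```

```text
top 2687
-95 160 top pt -75.7 168.4 r 184.7 fit slope ang -0.55 th range [1.109 1.2   1.614]
   r 60 [1.328 1.35  1.401]
   r 80 [1.271 1.289 1.314]
   r 100 [1.236 1.249 1.264]
   r 120 [1.21  1.22  1.231]
   r 140 [1.191 1.199 1.212]
   r 160 [1.099 1.163 1.188]
   r 180 [1.109 1.138 1.164]
-60 314 top pt -73.1 167.5 r 183.9 fit slope ang -0.546 th range [1.111 1.206 1.599]
   r 60 [1.326 1.366 1.41 ]
   r 80 [1.271 1.292 1.323]
   r 100 [1.234 1.249 1.267]
   r 120 [1.21  1.22  1.233]
   r 140 [1.19  1.198 1.209]
   r 160 [1.098 1.163 1.187]
   r 180 [1.11  1.139 1.17 ]
0 364 top pt -84.1 175.9 r 195.6 fit slope ang -0.567 th range [1.098 1.199 1.646]
   r 60 [1.345 1.377 1.429]
   r 80 [1.285 1.308 1.339]
   r 100 [1.248 1.262 1.279]
   r 120 [1.214 1.229 1.244]
   r 140 [1.193 1.203 1.215]
   r 160 [1.061 1.175 1.193]
   r 180 [1.1   1.131 1.161]
60 331 top pt -73.6 168.8 r 184.8 fit slope ang -0.551 th range [1.107 1.205 1.617]
   r 60 [1.328 1.359 1.395]
   r 80 [1.272 1.296 1.32 ]
   r 100 [1.233 1.25  1.27 ]
   r 120 [1.211 1.219 1.23 ]
   r 140 [1.189 1.2   1.209]
   r 160 
[... 1068 characters left out ...]
86 1.089 1.094]
   r 120 [1.084 1.086 1.088]
   r 140 [1.082 1.085 1.087]
   r 160 [1.05  1.076 1.12 ]
   r 180 [1.089 1.106 1.159]
60 135 top pt -72.3 165.4 r 182.6 fit slope ang -0.451 th range [1.084 1.092 1.159]
   r 60 [1.097 1.102 1.109]
   r 80 [1.09  1.093 1.097]
   r 100 [1.086 1.088 1.091]
   r 120 [1.084 1.086 1.089]
   r 140 [1.085 1.086 1.087]
   r 160 [1.083 1.085 1.168]
   r 180 [1.098 1.125 1.158]
95 95 top pt -72.5 166.1 r 182.8 fit slope ang -0.455 th range [1.083 1.1   1.158]
   r 60 [1.103 1.108 1.114]
   r 80 [1.093 1.099 1.102]
   r 100 [1.09  1.092 1.093]
   r 120 [1.085 1.088 1.089]
   r 140 [1.083 1.084 1.088]
   r 160 [1.082 1.084 1.097]
   r 180 [1.098 1.126 1.159]
```

```bash
cat >> h.py <<'E'
def lidtcp(th,gap,t,L=165):
    n=np.array([np.sin(th),0,np.cos(th)]); f=np.array([-np.cos(th),0,np.sin(th)])
    c=np.array([125,0,125.])+L*f+(18+gap)*n
    return c-11*np.array([-np.cos(t),0,-np.sin(t)])
E
python3 - <<'E'
from h import *
rel(w([-110,40,390]),ori(.0)); rel(w([60,0,400]),ori(-.6)); 
rel(w(lidtcp(1.075,30,-.6)),ori(-.6)); print(lidtcp(1.075,30,-.6))
E
```

```text
shift [ -86.5  -34.5 -199.9] turn [-0.001  0.35  -0.002]
shift [-249.6  -74.1 -150.9] turn [ 0.     0.95  -0.002]
shift [-246.3  -74.   -31.6] turn [ 0.     0.95  -0.002]
[ 97.80319885   0.         286.75645529]
```

Call:
jog_arm(rows=[[[-87,-35,-200],[0,0.2,0]],[[-87,-35,-200],[0,0.2,0]],[[-87,-35,-200],[0,0.2,0]],[[-87,-35,-200],[0,0.35,0]],[[-87,-35,-200],[0,0.35,0]],[[-250,-74,-151],[0,0.95,0]],[[-250,-74,-151],[0,0.95,0]],[[-250,-74,-151],[0,0.95,0]],[[-250,-74,-151],[0,0.95,0]],[[-250,-74,-151],[0,0.95,0]]])

```text
time: 5.25
tool_pos: [608.3, -72.8, 404.6]
tcp_rot: [180.0, -23.8, -171.4]
ft_force: [0.8, -0.4, 0.8]
finger_gap: 0.1
grip_force: 0.0
```

```bash
python3 - <<'E'
from h import *
s=r.sense(); print(s['tool_pos'],s['joint_pos'],B.inv().apply(s['tool_pos']-O))
rel(w([110,0,370]),ori(-.6)); 
rel(w(lidtcp(1.075,30,-.6)),ori(-.6))
E
```

```text
[608.28872027 -72.81323232 404.5886023 ] [  -7.75233987   34.51713766   37.08544143   -8.62561849  130.99466896
 -110.7485475 ] [ 28.91363102   4.20812021 404.5886023 ]
shift [-88.1  -4.5  -1. ] turn [-0.001  0.185  0.004]
shift [-110.5   -4.5   80.1] turn [-0.001  0.185  0.004]
```

Call:
jog_arm(rows=[[[-88,-4,-1],[0,0.1,0]],[[-88,-4,-1],[0,0.185,0]],[[-88,-4,-1],[0,0.185,0]],[[-110,-4,80],[0,0.185,0]],[[-110,-4,80],[0,0.185,0]],[[-110,-4,80],[0,0.185,0]],[[-110,-4,80],[0,0.185,0]]])

```text
time: 5.95
tool_pos: [675.5, -66.6, 289.8]
tcp_rot: [180.0, -34.2, -171.4]
ft_force: [-0.2, -0.0, 1.1]
finger_gap: -0.1
grip_force: 0.0
```

```bash
python3 - <<'E'
from h import *
s=r.sense(); print(s['joint_pos'],B.inv().apply(s['tool_pos']-O))
rel(w(lidtcp(1.075,6,-.6)),ori(-.6));rel(w(lidtcp(1.075,0,-.6)),ori(-.6));rel(w(lidtcp(1.075,-4,-.6)),ori(-.6))
s,im,d=snap('side','s2.png'); cv2.imwrite('pics/s2c.png',cv2.resize(im[0:330,200:520],None,fx=1.8,fy=1.8))
E
```

```text
[  -5.69083464   64.10972924    7.90327214  -12.62425192  140.66570367
 -111.7373059 ] [ 96.26430325   0.49949472 289.82881181]
shift [ 8.  -0.4 23. ] turn [-0.002  0.003  0.003]
shift [10.8 -0.4 28.3] turn [-0.002  0.003  0.003]
shift [12.6 -0.4 31.9] turn [-0.002  0.003  0.003]
```

View pics/s2c.png

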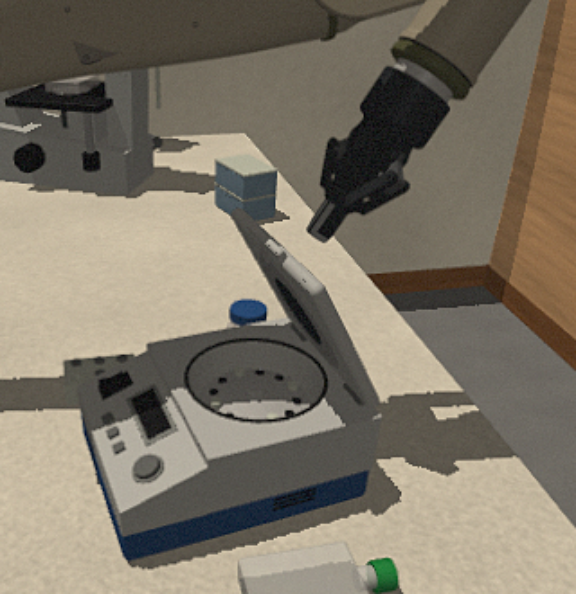

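The fingertips are behind and above the lid's outer face at crop position (320,235), clear of it. I'll approach to contact.

Call:
jog_arm(rows=[[[4,0,12],[0,0,0]],[[8,0,21],[0,0,0]],[[9,0,25],[0,0,0]],[[11,0,29],[0,0,0]],[[11,0,29],[0,0,0]]])

```text
time: 6.5
tool_pos: [651.2, -70.8, 277.8]
tcp_rot: [-179.8, -33.6, -171.5]
ft_force: [-1.1, 0.1, 1.3]
finger_gap: 0.1
grip_force: 0.0
```

```bash
cat >> h.py <<'E'
def swing(deltas):
    s=r.sense(); C=R.from_euler('xyz',s['tcp_rot'],degrees=True); H=w([125,0,125.])
    for a in deltas:
        q=R.from_rotvec(B.apply([0,-a,0])); P=H+q.apply(s['tool_pos']-H)
        print(a,C.inv().apply(P-s['tool_pos']).round(1).tolist(),(C.inv()*q*C).as_rotvec().round(3).tolist())
E
python3 - <<'E'
from h import *
s=r.sense(); print(B.inv().apply(s['tool_pos']-O))
swing(np.arange(.05,.51,.05))
E
```

```text
[ 7.16632103e+01 -4.21575270e-02  2.77813723e+02]
0.05 [4.7, 0.0, 6.6] [0.0, -0.05, 0.0]
0.1 [9.1, 0.1, 13.4] [0.0, -0.1, 0.0]
0.15000000000000002 [13.2, 0.1, 20.4] [0.0, -0.15, 0.001]
0.2 [16.8, 0.1, 27.6] [0.0, -0.2, 0.001]
0.25 [20.2, 0.2, 35.0] [0.0, -0.25, 0.001]
0.3 [23.1, 0.2, 42.5] [0.0, -0.3, 0.001]
0.35000000000000003 [25.7, 0.2, 50.2] [0.0, -0.35, 0.001]
0.4 [27.9, 0.3, 58.0] [0.001, -0.4, 0.001]
0.45 [29.7, 0.3, 65.9] [0.001, -0.45, 0.002]
0.5 [31.1, 0.3, 73.8] [0.001, -0.5, 0.002]
```

Call:
jog_arm(rows=[[[4.7,0,6.6],[0,-0.05,0]],[[9.1,0,13.4],[0,-0.1,0]],[[13.2,0,20.4],[0,-0.15,0]],[[16.8,0,27.6],[0,-0.2,0]],[[20.2,0,35],[0,-0.25,0]],[[23.1,0,42.5],[0,-0.3,0]],[[25.7,0,50.2],[0,-0.35,0]],[[27.9,0,58],[0,-0.4,0]],[[29.7,0,65.9],[0,-0.45,0]],[[31,0,73.8],[0,-0.5,0]]])

```text
time: 7.5
tool_pos: [586.3, -80.8, 233.2]
tcp_rot: [-179.8, -4.8, -171.4]
ft_force: [1.4, 1.0, 0.5]
finger_gap: -0.0
grip_force: 0.9
```

```bash
python3 - <<'E'
from h import *
s=r.sense(); b=B.inv().apply(s['tool_pos']-O); print(b,s['joint_pos'].round(1),s['ft_force'])
t=-.6+.5; c=b+11*np.array([-np.cos(t),0,-np.sin(t)])-[125,0,125]; print('th est',np.arctan2(c[2],-c[0])-np.arcsin(18/np.hypot(c[0],c[2])))
swing(np.arange(.05,.46,.05))
s,im,d=snap('side','s3.png'); cv2.imwrite('pics/s3c.png',cv2.resize(im[0:330,200:520],None,fx=1.8,fy=1.8))
E
```

```text
[  6.02667589  -0.53332171 233.18744046] [ -11.7   10.7   81.6   -1.8   92.1 -110.3] [1.38743782 1.04292866 0.53625197]
th est 0.5931302474249607
0.05 [4.7, 0.0, 6.5] [0.0, -0.05, 0.0]
0.1 [9.1, 0.1, 13.2] [0.0, -0.1, 0.0]
0.15000000000000002 [13.2, 0.1, 20.2] [0.001, -0.15, 0.0]
0.2 [16.9, 0.2, 27.3] [0.001, -0.2, 0.001]
0.25 [20.2, 0.2, 34.6] [0.001, -0.25, 0.001]
0.3 [23.2, 0.2, 42.1] [0.001, -0.3, 0.001]
0.35000000000000003 [25.8, 0.3, 49.7] [0.001, -0.35, 0.001]
0.4 [28.0, 0.3, 57.4] [0.001, -0.4, 0.001]
0.45 [29.8, 0.3, 65.3] [0.002, -0.45, 0.001]
```

View pics/s3c.png

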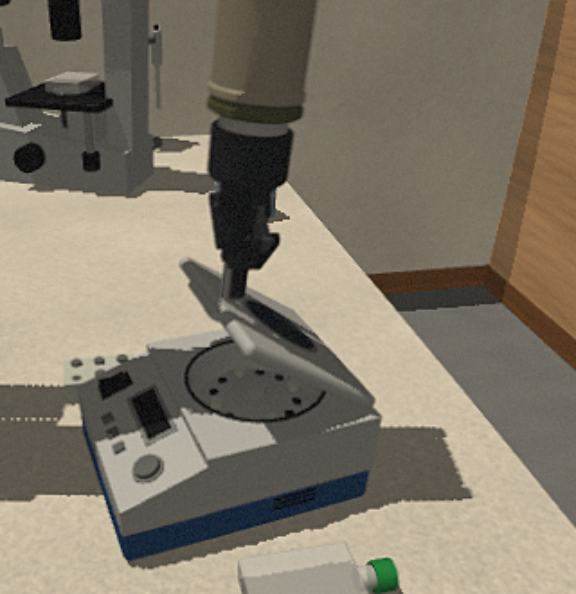

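The lid is following the fingertips and is now at about 0.59 rad, with contact at its front middle (235,298). I'll continue.

Call:
jog_arm(rows=[[[4.7,0,6.5],[0,-0.05,0]],[[9.1,0,13.2],[0,-0.1,0]],[[13.2,0,20.2],[0,-0.15,0]],[[16.9,0,27.3],[0,-0.2,0]],[[20.2,0,34.6],[0,-0.25,0]],[[23.2,0,42.1],[0,-0.3,0]],[[25.8,0,49.7],[0,-0.35,0]],[[28,0,57.4],[0,-0.4,0]],[[29.8,0,65.3],[0,-0.45,0]]])

```text
time: 8.45
tool_pos: [551.3, -86.5, 170.6]
tcp_rot: [-179.8, 20.8, -171.3]
ft_force: [2.0, 0.7, 0.1]
finger_gap: -0.1
grip_force: 0.7
```

```bash
python3 - <<'E'
from h import *
s=r.sense(); b=B.inv().apply(s['tool_pos']-O); print(b,s['ft_force'])
t=-.1+.45; c=b+11*np.array([-np.cos(t),0,-np.sin(t)])-[125,0,125]; print('th est',np.arctan2(c[2],-c[0])-np.arcsin(18/np.hypot(c[0],c[2])))
swing(np.arange(.025,.2,.025))
E
```

```text
[-29.49102334  -1.04619419 170.60538541] [1.96129087 0.73493835 0.09354868]
th est 0.14250862833491965
0.025 [2.4, 0.0, 3.2] [0.0, -0.025, 0.0]
0.05 [4.7, 0.0, 6.5] [0.0, -0.05, 0.0]
0.07500000000000001 [6.9, 0.1, 9.9] [0.0, -0.075, 0.0]
0.1 [9.1, 0.1, 13.3] [0.001, -0.1, 0.0]
0.125 [11.2, 0.1, 16.7] [0.001, -0.125, 0.0]
0.15 [13.1, 0.1, 20.3] [0.001, -0.15, 0.0]
0.17500000000000002 [15.0, 0.1, 23.8] [0.001, -0.175, 0.0]
```

Call:
jog_arm(rows=[[[2.4,0,3.2],[0,-0.025,0]],[[4.7,0,6.5],[0,-0.05,0]],[[6.9,0,9.9],[0,-0.075,0]],[[9.1,0,13.3],[0,-0.1,0]],[[10.4,0,15.3],[0,-0.115,0]],[[11.2,0,16.7],[0,-0.125,0]],[[11.2,0,16.7],[0,-0.125,0]]])

```text
time: 9.15
tool_pos: [544.7, -86.6, 147.0]
tcp_rot: [-180.0, 27.6, -171.4]
ft_force: [-1.1, 0.3, -0.3]
finger_gap: 0.1
grip_force: 0.0
```

```bash
python3 - <<'E'
from h import *
s=r.sense(); b=B.inv().apply(s['tool_pos']-O); print(b,s['ft_force'])
t=.35+.125; c=b+11*np.array([-np.cos(t),0,-np.sin(t)])-[125,0,125]; print('th est',np.arctan2(c[2],-c[0])-np.arcsin(18/np.hypot(c[0],c[2])))
s,im,d=snap('side','s4.png'); v,u=np.mgrid[0:400,0:640]; k=d>0
P=pts('side',np.c_[u[k],v[k]],d[k]); b=B.inv().apply(P-O)
for x in(-40,-20,0,40,80,110):
    m=(abs(b[:,0]-x)<4)&(b[:,1]<-50)&(b[:,1]>-95)&(b[:,2]>120)&(b[:,2]<175); print(x,m.sum(),np.median(b[m,2]).round(1))
E
```

```text
[-36.05710996  -0.18125144 146.97896262] [-1.06552551  0.32498329 -0.29141698]
th est -0.006158349695019369
-40 75 143.2
-20 67 143.5
0 76 143.5
40 64 143.2
80 70 143.1
110 64 143.2
```

Call:
jog_arm(rows=[[[0.5,0,1],[0,0,0]],[[1,0,2],[0,0,0]],[[1,0,2],[0,0,0]],[[1,0,2],[0,0,0]]])

```text
time: 9.6
tool_pos: [545.7, -86.8, 146.4]
tcp_rot: [-179.9, 27.7, -171.3]
ft_force: [-5.8, 0.2, 8.1]
finger_gap: -0.1
grip_force: 3.9
```

The lid is hard on its stop. Next is the start key.

```bash
python3 - <<'E'
from h import *
n=B.apply([-np.sin(.35),0,np.cos(.35)]); K=np.array([480.3,-167.5,103.2])
rel(K+50*n,ori(.35)); rel(K+4*n,ori(.35)); print((K+50*n).round(1))
C=R.from_euler('xyz',r.sense()['tcp_rot'],degrees=True); print(C.inv().apply([0,0,60]))
E
```

```text
shift [ 81.5 -70.  -46.9] turn [0.    0.133 0.004]
shift [ 87.6 -70.   -1.3] turn [0.    0.133 0.004]
[ 463.3 -170.   150.2]
[-27.88806442  -0.07725718 -53.12485195]
```

Call:
jog_arm(rows=[[[-14,0,-26],[0,0,0]],[[-28,0,-53],[0,0,0]],[[0,-20,-70],[0,0.133,0.004]],[[40,-50,-60],[0,0.133,0.004]],[[82,-70,-47],[0,0.133,0.004]],[[82,-70,-47],[0,0.133,0.004]],[[82,-70,-47],[0,0.133,0.004]]])

```text
time: 10.3
tool_pos: [461.3, -170.3, 147.9]
tcp_rot: [179.8, 19.9, -171.8]
ft_force: [0.3, 0.2, 0.5]
finger_gap: -0.1
grip_force: 0.0
```

```bash
python3 - <<'E'
from h import *
n=B.apply([-np.sin(.35),0,np.cos(.35)]); K=np.array([480.3,-167.5,103.2])
for h in(50,4,0): rel(K+h*n,ori(.35))
s,im,d=snap('wrist','w4.png')
E
```

```text
shift [-2.7  0.  -1.5] turn [ 0.002 -0.002 -0.003]
shift [-2.8 -0.  44.5] turn [ 0.002 -0.002 -0.003]
shift [-2.8 -0.  48.5] turn [ 0.002 -0.002 -0.003]
```

View pics/w4.png

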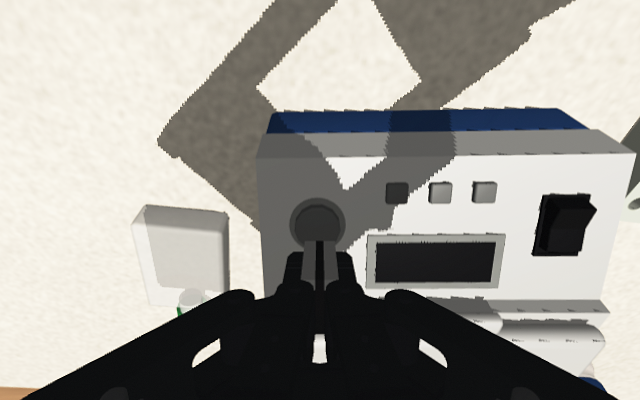

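The start key at (317,224) is in line with the fingers. The rocker is tipped on, the lid is shut, and the small keys are clear.

Call:
jog_arm(rows=[[[-3,0,20],[0,0,0]],[[-3,0,36],[0,0,0]],[[-3,0,44],[0,0,0]],[[-3,0,47],[0,0,0]],[[-3,0,49],[0,0,0]],[[-3,0,50],[0,0,0]],[[-3,0,50],[0,0,0]]])

```text
time: 11.05
tool_pos: [482.4, -167.2, 103.8]
tcp_rot: [180.0, 20.1, -171.6]
ft_force: [0.0, 0.6, 2.1]
finger_gap: -0.2
grip_force: 0.9
```

Call:
jog_arm(rows=[[[0,0,1],[0,0,0]],[[0,0,2],[0,0,0]],[[0,0,3],[0,0,0]],[[0,0,4],[0,0,0]],[[0,0,4],[0,0,0]],[[0,0,4],[0,0,0]]])

```text
time: 11.65
tool_pos: [483.6, -167.2, 100.3]
tcp_rot: [180.0, 20.1, -171.6]
ft_force: [-6.5, 3.9, 13.1]
finger_gap: -0.1
grip_force: 7.3
```

Call:
jog_arm(rows=[[[0,0,0.7],[0,0,0]],[[0,0,0.7],[0,0,0]],[[0,0,0.7],[0,0,0]]])

```text
time: 11.95
tool_pos: [483.8, -167.2, 100.2]
tcp_rot: [180.0, 20.1, -171.6]
ft_force: [-13.5, 3.9, 21.3]
finger_gap: 0.2
grip_force: 11.9
```

The key is on its stop, so I'll let it go.

Call:
jog_arm(rows=[[[0,0,-4],[0,0,0]],[[0,0,-15],[0,0,0]],[[0,0,-45],[0,0,0]],[[0,0,-90],[0,0,0]],[[0,0,-90],[0,0,0]],[[0,0,-90],[0,0,0]],[[0,0,-90],[0,0,0]]])

```text
time: 12.65
tool_pos: [452.4, -171.2, 182.0]
tcp_rot: [179.9, 19.9, -171.7]
ft_force: [0.1, -0.6, -0.9]
finger_gap: -0.5
grip_force: 0.0
```

```bash
python3 - <<'E'
from h import *
s,im,d=snap('wrist','w5.png'); print(s['tool_pos'],s['ft_force'])
cv2.imwrite('pics/w5.png',im)
snap('side','s5.png')
E
```

```text
[ 452.35351032 -171.17253586  182.0403348 ] [ 0.0821937  -0.64732439 -0.86825167]
```

View pics/s5.png

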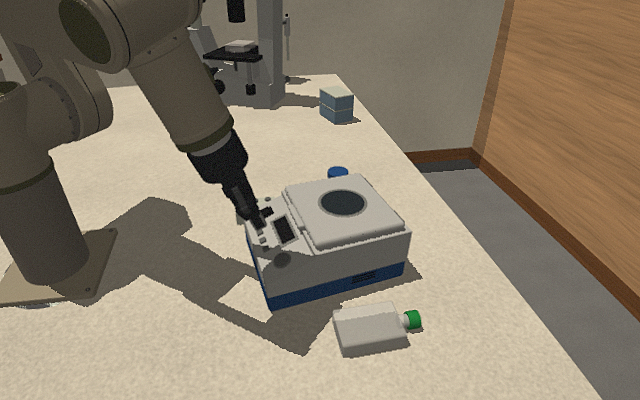

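The lid is shut, the flask stands where it was near (375,325), and the arm is clear. Handing in.

```bash
python3 -c "
from bench import r
print(r.hand_in())"
```

```text
the job is handed in; nothing more can be done
None
```

I pressed the rocker to on, pushed the lid shut to its stop, then pressed the start key fully in and released it. I handed the job in at about 12.8 s; the hand-in gave no verdict.

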